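# Feed a culture dish through the flap of an intake lane

## Task

Push the closed culture dish along the bench into the lane and on through the orange gravity flap, far enough that the flap can fall fully shut behind it, then draw the fingers back out so that it does. The dish is only pushed, never picked up: keep it flat on the bench, push it steadily rather than knocking it through, and leave the other things where they are.

Things in the scene. Friction and masses are not known exactly. Their poses are not given: they have to be found in the camera images.
- dish: round closed culture dish, clear with a pink filling, 60 mm diameter, 16 mm high, about 40 g, lying flat on the bench in front of the lane; origin at the centre of its underside
- feed_lane: fixed feed lane. Origin on the bench at the middle of the flap's plane; x points along the lane the way the dish goes in (away from the robot, within 0.25 rad), y left, z up. Two aluminium guide rails 14 mm high, inner faces at y = -35 and +35 mm, run from x = -30 to 185; the bench is the floor. Grey uprights 22 x 10 mm, 141 mm high, stand at x = 0, y = -96 and +96
- lane_mouth (a point): point on the bench on the lane's centre line at x = -70 mm of the lane: the outer end of the flared mouth, 120 mm wide here, narrowing to the rails' 70 mm at x = -30
- head_front (a point): point on the bench on the lane's centre line at x = 135 mm of the lane: front of a white intake head, 55 mm high, 202 mm wide, 65 mm deep. The lane runs on beneath its roof (30 mm of headroom) to a stop at x = 188; in front of the head the lane is open above
- flap (a joint): angle of the orange gravity flap, rad: 0 hanging shut (upright), up to 1.35 swung open away from the robot, the only way it swings. A dish or finger moving in along the lane pushes it open; it falls back to 0 by its own weight (60 g). Its leaf lies on the dish while that is under it, and can fall shut only when the dish's centre is at least 70 mm past the flap's plane
- flap_bar (a point): middle of the flap's crossbar (moves with the flap). Steel rod 7 mm thick along the lane's y, 27 mm above the bench when shut; the orange leaf on it is 64 mm wide, 4 mm thick, 10 to 30 mm above the bench. Side arms at y = -84 and +84 mm run up to the pivots; nothing is between them above the bar, so downward fingers can follow the dish, pushing the flap ahead, to 60 mm past its plane
- flap_hinge (a point): point on the flap's hinge axis midway between the uprights, 130 mm above the bench, straight above the lane's origin
- jar_near: loose sample jar with yellow lid, 58 mm diameter, 66 mm high, standing to the left of the lane; origin at the centre of its underside; not to be disturbed
- tape: loose roll of tape, 61 mm diameter, 19 mm high, lying to the right of the lane's front; origin at the centre of its underside; not to be disturbed
- jar_b: loose sample jar with yellow lid, 58 mm diameter, 70 mm high, at the right rear; origin at the centre of its underside; not to be disturbed
- beaker: loose glass beaker, 56 mm diameter, 72 mm high, at the left; origin at the centre of its underside; not to be disturbed
- timer: loose white timer, 20 x 62 x 60 mm, at the right; origin at the centre of its underside; not to be disturbed
- marker_black: loose felt marker, 126 mm long, 16 mm thick, lying at the right front; origin at the centre of its underside; not to be disturbed
Mind the look-alikes: they are no part of the job. What is shaped like the dish but black or turquoise is not meant.

How it is judged:
By the outcome, as a careful person would: the job done as asked, in the order asked, and still so for the second after the job is handed in, with the robot touching nothing.
It also fails if it takes over 51 s, if anything falls off the work surface, if the arm or the gripper's body presses on something with over 40 N, if the wrist force passes 120 N, or if a joint passes its speed limit or range.

## Robot

A 6-joint arm with a two-finger parallel gripper is mounted at the origin on a cart in front of the work surface, level with it; the furniture and walls round the work are solid. World frame = base frame: x ahead of the robot, y to its left, z up, the work surface at z = 0. Lengths are in m, angles in rad, forces in N, time in s.
With the tool pointing down it reaches from about 0.3 to 0.775 m from the base axis. Payload 14.6 kg.
Tool frame: the origin (TCP) lies midway between the tips of the shut fingers; the grasp point (between the pads) lies 19 mm behind it; z points along the fingers, y is the line along which they close (so a half turn about z gives the same grasp; the last joint's range is limited). The gripper opens to 94 mm and grips with 3 to 60 N. Pads are 16 mm wide; open, the fingers measure 119 mm over their backs; the gripper's body (75 mm by 177 mm) begins 78 mm behind the grasp point.
Start: joints at [-1.241, 0.3, 1.521, -0, 1.321, -0.067], TCP at [0.213, -0.507, 0.205] pointing down, gripper open.
Joint ranges: [-3.03, 3.03], [-0.79, 2.21], [0.23, 2.52], [-1.04, 4.18], [0, 3.07], [-2.55, 2.55]. Speed limits (rad/s): [2.22, 2.22, 2.57, 3.14, 3.14, 3.14].

## Interface

Orientations are given as [roll, pitch, yaw] about the fixed x, y, z axes, in that order (R = Rz(yaw) Ry(pitch) Rx(roll)).
In Python, from station import telemetry, optics, ctrl gives the robot as it stands.
- The arm moves only by the tool carry_out, never from a script. Its argument "plan" is a list that holds one entry, the list of rows, each a list of 7 numbers: the shift along the tool's x, y, z in mm, then the turn, a rotation vector about the tool's x, y, z in rad, then the finger opening in mm, from 0 to 94. A call has 1 to 20 rows; each row shifts and turns the commanded pose from where the row before left it, along the tool's axes as they then stand; what a row does not reach is not made up. A row lasts 1/12 s, in which the tool goes at most 41.7 mm and 7.16 degrees, less where a joint would pass 70% of its speed; a pose out of reach is approached as far as the arm can. A call with a gripper value outside its range is refused whole. The fingers move at their own pace and stop on an object; "squeeze" is the grip in N (left out, the last holds). Time passes only in rows, so rows that do not move let the fingers close. It gives the time, the measured TCP pose, the force, the opening and the grip force at its end, in the units of the state.
- telemetry.get_obs(): the state, without advancing time (a new reading comes with each control period).
- optics.camera(name): name is "scene" or "top" or "wrist"; returns a dict with "pixels" (384x512x3 uint8, red, green, blue), "intrinsics" (3x3 intrinsics, pixels), "origin" and "rotation" of the camera in the world. Camera axes: x right, y down, z forward; pixel columns grow to the right and rows downward; lengths in m; the calibration is good to about 2 mm. The wrist camera is an equidistant fisheye: a pixel r from the principal point sees the ray r / f radians off the axis. A picture is of the moment at which its call begins. There is no depth.
- ctrl.hand_in(): hands the job in; it is judged then, once.
The state is a dict: "time_s": time; "qpos": joint angles; "joint_vel": joint speeds; "tau": joint torques, N m; "ee_pos": TCP position; "eef_rot": TCP orientation; "force": force on the tool from outside, world axes, zero at the start; "moment": the same for the moment, N m; "grip_width": finger opening in m; "grip_force": force on a finger pad.
Only numpy, scipy, OpenCV 4.12 (cv2) and the standard library are available. Lean on these libraries where they do the work, as an engineer would, in place of code of your own. Each camera call takes 0.05 s, during which the arm holds its last target. There are 200 camera calls.

## Working session

There is one attempt and no reset: what is moved stays moved. The work goes in short steps, Python scripts to look and compute and a tool call to move; the robot and the scene stay as the last step left them, time stands still between calls to the robot, and variables do not carry over. Pictures are saved under pics/ and viewed, at most 12 in all, crops included, and the job is handed in when it is done.

Besides the shell and the picture viewer there is one more tool, called after "Request:" by a JSON object that holds its "name" and its "arguments". carry_out: Moves the arm, as the interface text tells. Its arguments: {"type":"object","properties":{"plan":{"type":"array","items":{"type":"array","items":{"type":"array","items":{"type":"number"}}}},"squeeze":{"type":"number"}},"required":["plan"]}

```bash
mkdir -p pics
python3 - <<'E'
from station import telemetry, optics
import cv2, numpy as np
for n in ("top","scene"):
    c=optics.camera(n); cv2.imwrite(f"pics/{n}0.png",cv2.cvtColor(cv2.resize(c["pixels"],(800,600),interpolation=cv2.INTER_CUBIC),cv2.COLOR_RGB2BGR))
    np.savez(f"{n}0.npz",**c); print(n,c["intrinsics"],c["origin"],c["rotation"])
o=telemetry.get_obs();print(o)
E
```

```text
top [[380.62225284   0.         253.91114976]
 [  0.         380.62225284 196.79566751]
 [  0.           0.           1.        ]] [ 0.34387889 -0.01535884  1.1309384 ] [-2.92751910e+00 -2.64086633e-04 -1.43458050e+00]
scene [[483.06908632   0.         256.21999337]
 [  0.         483.06908632 197.70095746]
 [  0.           0.           1.        ]] [-0.30175672 -0.66062006  1.33090166] [-2.41864612  0.01424566 -0.95171924]
{'time_s': 0.1, 'qpos': array([-1.24061325e+00,  3.00415210e-01,  1.52147660e+00,  9.09384184e-06,
        1.32072477e+00, -6.66039767e-02]), 'joint_vel': array([-0.00088629, -0.00069185, -0.00075018,  0.00278457, -0.00054677,
       -0.00025798]), 'tau': array([ 3.32583932e-04, -5.32650733e+01, -3.53285694e+01,  7.10368180e-02,
        2.35494808e-02, -6.61667013e-05]), 'ee_pos': array([ 0.21247578, -0.50705695,  0.20496119]), 'eef_rot': array([-3.14057158e+00, -7.69363870e-05,  3.96784756e-01]), 'force': array([ 0.22910202, -0.34444279, -0.27550316]), 'moment': array([ 0.03884413, -0.07828931, -0.00593141]), 'grip_force': 0.0, 'grip_width': 0.09410164409422783}
```

View pics/top0.png

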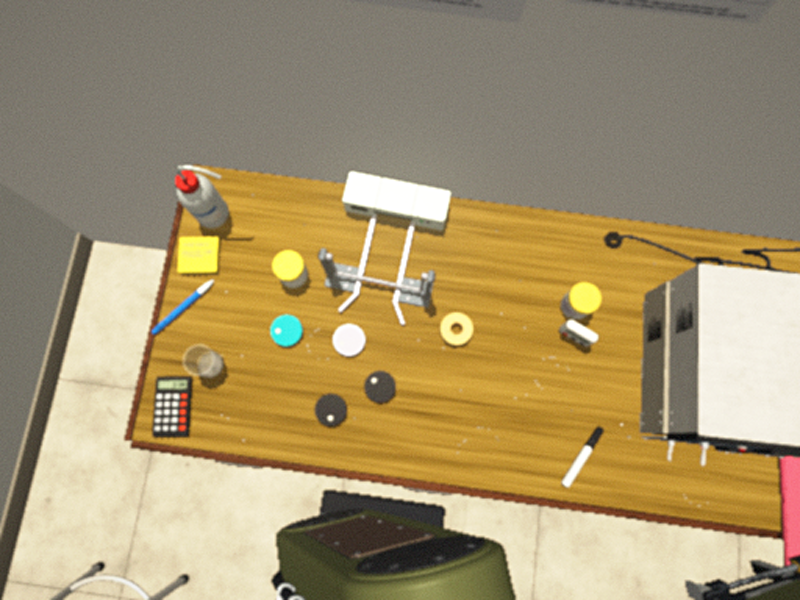

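View pics/scene0.png

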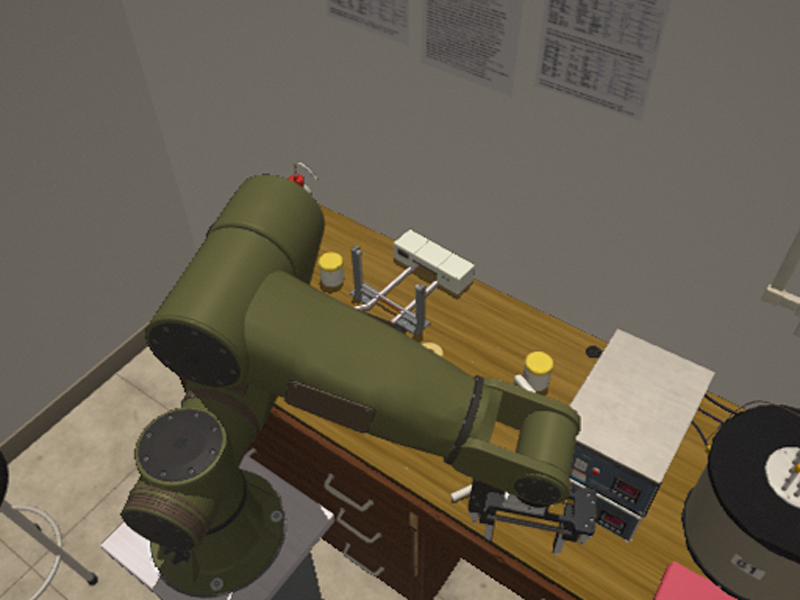

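The candidates are disc shapes in the top view (800x600 pixels): pinkish-white (349,340), turquoise (286,331), black (380,387) and black (331,410). Only the pale pink one in front of the lane mouth fits. I'll confirm it with an enlarged crop.

```bash
cat > h.py <<'E'
import numpy as np, cv2
from scipy.spatial.transform import Rotation as R
def rot(c): return R.from_euler('xyz',c["rotation"]).as_matrix() if np.ndim(c["rotation"])==1 else c["rotation"]
def p2w(c,u,v,z):
    d=rot(c)@np.linalg.inv(c["intrinsics"])@[u,v,1]; o=c["origin"]; return (o+d*(z-o[2])/d[2])[:2]
def w2p(c,p):
    q=c["intrinsics"]@rot(c).T@(np.array(p)-c["origin"]); return q[:2]/q[2]
E
python3 - <<'E'
from h import *
c=dict(np.load("top0.npz")); im=c["pixels"]
x0,y0,w,h=180,105,130,97
cv2.imwrite("pics/crop0.png",cv2.cvtColor(cv2.resize(im[y0:y0+h,x0:x0+w],(780,582),interpolation=cv2.INTER_CUBIC),cv2.COLOR_RGB2BGR))
for n,u,v,z in [("dish",349,340,.016),("turq",286,331,.016),("blk",380,387,.016),("tape",457,329,.019),("jar",288,265,.066),("railL",372,222,.014),("railR",411,228,.014)]:
    print(n,p2w(c,u*.64,v*.64,z).round(4))
E
```

```text
dish [0.5093 0.0984]
turq [0.5101 0.2197]
blk [0.4295 0.0276]
tape [ 0.5576 -0.1018]
jar [0.626  0.2273]
railL [0.7498 0.0895]
railR [0.7479 0.0112]
```

View pics/crop0.png

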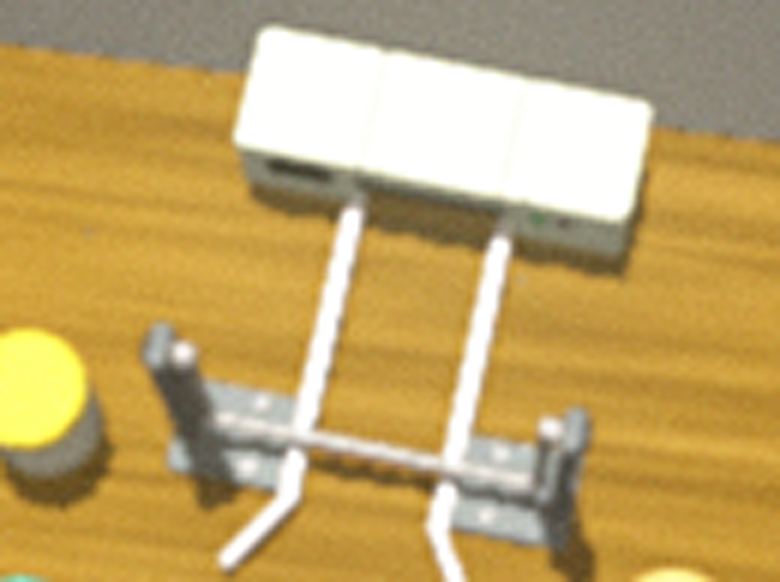

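```bash
cat >> h.py <<'E'
def dishfind(c,zt=.016,cen=None,rad=60):
    pass
E
python3 - <<'E'
from h import *
from scipy.optimize import least_squares
c=dict(np.load("top0.npz")); im=c["pixels"]
f=lambda u,v:((u+.5)/6+180-.5,(v+.5)/6+105-.5)
# (pixel, lane x(None free), lane y, z)
rails=[((352,205),1),((297,480),1),((325,342),1),((503,240),-1),((440,515),-1),((472,377),-1)]
bar=[(215,418),(545,482),(380,450)]
up=[((158,338),96),((577,420),-96)]
def lane(p,w): 
    d=w-p[:2]; cs,s=np.cos(p[2]),np.sin(p[2]); return np.array([cs*d[0]+s*d[1],-s*d[0]+cs*d[1]])
def res(p):
    r=[]
    for q,s in rails: r.append(lane(p,p2w(c,*f(*q),.014))[1]-s*p[3])
    for q in bar: r.append(lane(p,p2w(c,*f(*q),.030))[0])
    for q,y in up: r+=list(lane(p,p2w(c,*f(*q),.141))-[0,y/1000])
    return np.array(r)*1000
s=least_squares(res,[.6,.06,-.05,.039]); print(s.x.round(4),s.fun.round(1))
p=s.x
# dish: bright low-saturation pixels around
hsv=cv2.cvtColor(im,cv2.COLOR_RGB2HSV); print("hsv",hsv[217,223],im[217,223])
m=np.zeros(im.shape[:2],np.uint8); m[200:235,205:242]=1
m&=((hsv[...,1]<70)&(hsv[...,2]>120)).astype(np.uint8)
n,l,st,ce=cv2.connectedComponentsWithStats(m); i=1+st[1:,4].argmax(); print(st[i],ce[i])
d=p2w(c,*ce[i],.014); print("dish",d.round(4),"lane",lane(p,d).round(4))
for n,u,v,z in [("tape",457,329,.019),("jar",288,265,.066),("turq",286,331,.016),("blk",380,387,.016)]:
    print(n,lane(p,p2w(c,u*.64,v*.64,z)).round(3))
cv2.imwrite("pics/crop1.png",cv2.cvtColor(cv2.resize(im[190:276,170:285],(780,582),interpolation=cv2.INTER_CUBIC),cv2.COLOR_RGB2BGR))
E
```

```text
[ 0.6301  0.059  -0.0651  0.0386] [ 1.4 -2.  -0.5 -1.6  1.  -0.5 -1.5 -0.9 -1.2  1.8  1.7  1.9  0.6]
hsv [  0   4 251] [251 247 247]
[213 207  21  21 347] [222.91354467 217.15273775]
dish [0.5107 0.1001] lane [-0.1218  0.0333]
tape [-0.062 -0.165]
jar [-0.015  0.168]
turq [-0.13   0.153]
blk [-0.198 -0.044]
```

View pics/crop1.png

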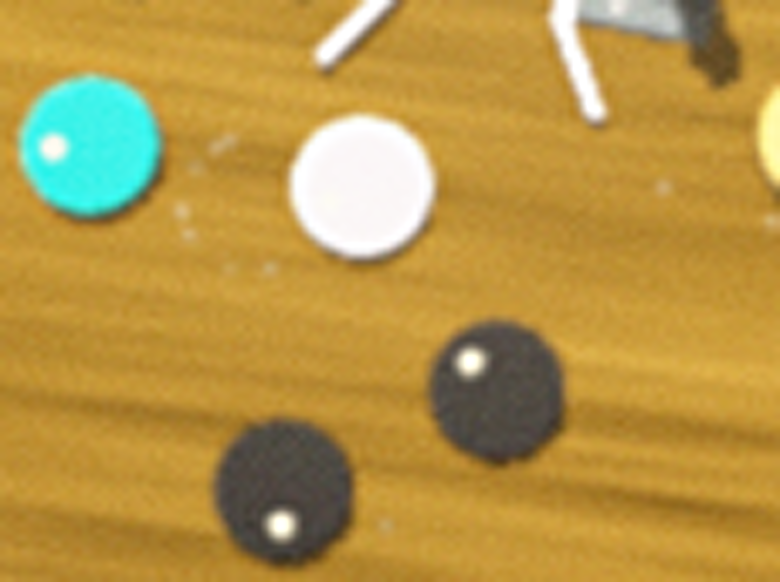

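The crop shows the pale pink dish at crop (362,187), with a turquoise dish on its left and two black dishes below. The pink one is the target, at world (0.511, 0.100), which is (-122, +33) mm in the lane frame. The gripper body is 177 mm long, too wide to fit between the uprights, so I'll turn it along the lane and push with shut fingers.

Request:
{"name": "carry_out", "arguments": {"plan": [[[23.5,-24.5,0,0,0,0,0],[23.5,-24.5,0,0,0,0,0],[23.5,-24.5,0,0,0,0,0],[23.5,-24.5,0,0,0,0,0],[23.5,-24.5,0,0,0,0,0],[23.5,-24.5,0,0,0,0,0],[23.5,-24.5,0,0,0,0,0],[23.5,-24.5,0,0,0,0,0],[23.5,-24.5,0,0,0,0,0],[23.5,-24.5,0,0,0,0,0],[23.5,-24.5,0,0,0,0,0],[23.5,-24.5,0,0,0,0,0],[23.5,-24.5,0,0,0,0,0],[23.5,-24.5,0,0,0,0,0],[23.5,-24.5,0,0,0,0,0],[23.5,-24.5,0,0,0,0,0],[23.5,-24.5,0,0,0,0,0],[23.5,-24.5,0,0,0,0,0],[23.5,-24.5,0,0,0,0,0],[23.5,-24.5,0,0,0,0,0]]]}}

```text
time_s: 1.77
ee_pos: [0.4568, 0.1281, 0.2053]
eef_rot: [-3.142, 0.0, 0.397]
force: [0.4, -0.3, 0.0]
grip_width: 0.0004
grip_force: 0.0
```

Request:
{"name": "carry_out", "arguments": {"plan": [[[0,0,0,0,0,-0.117,0],[0,0,0,0,0,-0.117,0],[0,0,0,0,0,-0.117,0],[0,0,0,0,0,-0.117,0],[0,0,0,0,0,-0.117,0],[0,0,0,0,0,-0.117,0],[0,0,10,0,0,0,0],[0,0,20,0,0,0,0],[0,0,20,0,0,0,0],[0,0,20,0,0,0,0],[0,0,10,0,0,0,0],[0,0,0,0,0,0,0],[0,0,0,0,0,0,0]]]}}

```text
time_s: 2.85
ee_pos: [0.4566, 0.1263, 0.1254]
eef_rot: [-3.141, 0.0, 1.097]
force: [-0.0, 0.6, 1.1]
grip_width: 0.0003
grip_force: 0.0
```

Run:
```python
from station import optics
from h import *
c=optics.camera("wrist"); print(c["intrinsics"],c["origin"],c["rotation"])
t=optics.camera("top"); np.savez("top1.npz",**t); np.savez("wrist1.npz",**c)
a=cv2.resize(t["pixels"][130:280,150:310],(420,394),interpolation=cv2.INTER_CUBIC); b=cv2.resize(c["pixels"],(380,285))
o=np.zeros((394,800,3),np.uint8); o[:,:420]=a; o[:285,420:]=b
cv2.imwrite("pics/a1.png",o[...,::-1])
```

```text
[[297.31863964   0.         259.73310883]
 [  0.         297.31863964 188.85543334]
 [  0.           0.           1.        ]] [0.4963666  0.20065386 0.30425413] [ 2.85084896e+00  1.67334428e-03 -4.74192014e-01]
```

View pics/a1.png

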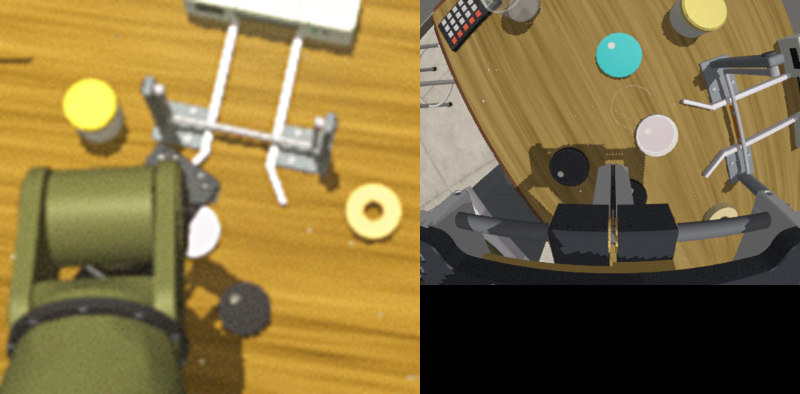

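Left is the top view, with the dish half hidden by the arm. Right is the wrist view, with the dish at about (657,135), black dishes at (568,166) and (640,192), and the lane at the right. I'll measure from the wrist image.

```bash
cat >> h.py <<'E'
P=np.array([.6301,.059,-.0651])
def lane(w,p=P):
    d=np.asarray(w)[:2]-p[:2]; cs,s=np.cos(p[2]),np.sin(p[2]); return np.array([cs*d[0]+s*d[1],-s*d[0]+cs*d[1]])
def lane2w(l,p=P):
    cs,s=np.cos(p[2]),np.sin(p[2]); return p[:2]+np.array([cs*l[0]-s*l[1],s*l[0]+cs*l[1]])
def f2w(c,u,v,z):
    K=c["intrinsics"]; a=np.array([(u-K[0,2])/K[0,0],(v-K[1,2])/K[1,1]]); r=np.linalg.norm(a)
    d=rot(c)@np.r_[a/r*np.sin(r),np.cos(r)]; o=c["origin"]; return (o+d*(z-o[2])/d[2])[:2]
def w2f(c,p):
    q=rot(c).T@(np.array(p)-c["origin"]); h=np.hypot(q[0],q[1]); t=np.arctan2(h,q[2]); K=c["intrinsics"]
    return K[0,0]*t*q[:2]/h+K[:2,2]
E
python3 - <<'E'
from h import *
from scipy.optimize import least_squares
c=dict(np.load("wrist1.npz")); im=c["pixels"]; hsv=cv2.cvtColor(im,cv2.COLOR_RGB2HSV)
print(im[182,319])
m=np.zeros(im.shape[:2],np.uint8); m[145:220,280:360]=1
m&=((hsv[...,1]<75)&(hsv[...,2]>140)).astype(np.uint8)
n,l,st,ce=cv2.connectedComponentsWithStats(m); i=1+st[1:,4].argmax()
d=f2w(c,*ce[i],.011); print(st[i],ce[i],"dish",d.round(4),lane(d).round(4))
for n,u,v in [("blk1",199,224),("turq",268,74)]: 
    w=f2w(c,u,v,.016); print(n,w.round(3),lane(w).round(3))
# overlay of lane model
o=cv2.resize(im,None,fx=2,fy=2,interpolation=cv2.INTER_CUBIC)
def line(a,b,z,col):
    pts=[w2f(c,np.r_[lane2w(np.array(a)+(np.array(b)-a)*t),z])*2+.5 for t in np.linspace(0,1,15)]
    cv2.polylines(o,[np.array(pts).round().astype(int)],False,col,1)
for s in (1,-1):
    line([-.03,s*.035],[.13,s*.035],.014,(255,0,0)); line([-.07,s*.06],[-.03,s*.035],.014,(255,0,0))
line([0,-.084],[0,.084],.027,(0,255,0)); line([-.12,0],[.1,0],0,(0,0,255))
x=o[60:520,480:1024]; cv2.imwrite("pics/ov.png",cv2.resize(x,(710,600))[...,::-1])
E
```

```text
[211 199 198]
[ 291  154   57   57 2565] [319.11695906 182.17816764] dish [0.5139 0.1012] [-0.1187  0.0345]
blk1 [0.381 0.119] [-0.253  0.044]
turq [0.516 0.222] [-0.125  0.155]
```

View pics/ov.png

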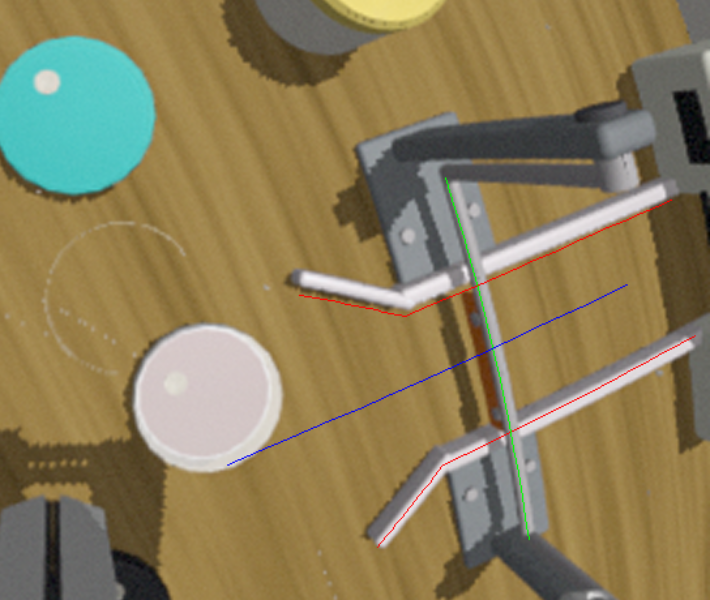

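The overlay shows the lane model shifted about 2 mm to the right of the rails in the wrist view, so I'll shift the model +1.5 mm in y. The dish is at (207,397) in the crop, its near edge about 20 mm ahead of the fingers. Next I descend and push it diagonally onto the centre line.

Request:
{"name": "carry_out", "arguments": {"plan": [[[1,0,17,0,0,0,0],[1,0,17,0,0,0,0],[1,0,17,0,0,0,0],[0,0,17,0,0,0,0],[0,0,17,0,0,0,0],[0,0,17,0,0,0,0],[0,0,11,0,0,0,0],[0,0,6,0,0,0,0],[0,0,0,0,0,0,0],[0,0,0,0,0,0,0]]]}}

```text
time_s: 3.78
ee_pos: [0.4585, 0.1291, 0.0071]
eef_rot: [3.141, -0.0, 1.099]
force: [0.2, -0.2, 0.3]
grip_width: 0.0003
grip_force: 0.0
```

Request:
{"name": "carry_out", "arguments": {"plan": [[[0,4,0,0,0,0,0],[0,4,0,0,0,0,0],[0,4,0,0,0,0,0],[0,3,0,0,0,0,0],[0,3,0,0,0,0,0],[0,3,0,0,0,0,0],[0,3,0,0,0,0,0],[0,3,0,0,0,0,0],[0,4,0,0,0,0,0],[0,4,0,0,0,0,0],[0,4,0,0,0,0,0],[0,4,0,0,0,0,0],[0,4,0,0,0,0,0],[0,4,0,0,0,0,0],[0,4,0,0,0,0,0],[0,4,0,0,0,0,0],[0,4,0,0,0,0,0],[0,3,0,0,0,0,0],[0,2,0,0,0,0,0],[0,0,0,0,0,0,0]]]}}

```text
time_s: 5.45
ee_pos: [0.5189, 0.0979, 0.0064]
eef_rot: [3.141, -0.0, 1.099]
force: [0.4, -0.7, -0.8]
grip_width: 0.0007
grip_force: 0.0
```

```bash
sed -i 's/^P=.*/P=np.array([.6301,.0605,-.0651])/' h.py
cat > look.py <<'E'
import sys
from station import optics,telemetry
from h import *
c=optics.camera("wrist"); im=c["pixels"]; np.savez("w.npz",**c)
ob=telemetry.get_obs(); print("tcp",ob["ee_pos"],"lane",lane(ob["ee_pos"]).round(4),"yaw",ob["eef_rot"],"F",ob["force"].round(1))
o=cv2.resize(im,None,fx=2,fy=2,interpolation=cv2.INTER_CUBIC)
def line(a,b,z,col):
    pts=[w2f(c,np.r_[lane2w(np.array(a)+(np.array(b)-a)*t),z])*2+.5 for t in np.linspace(0,1,15)]
    cv2.polylines(o,[np.array(pts).round().astype(int)],False,col,1)
for s in (1,-1): line([-.03,s*.035],[.13,s*.035],.014,(255,0,0))
for x in (-.05,0,.05): line([x,-.03],[x,.03],.016,(0,0,255))
cv2.imwrite(sys.argv[1],cv2.resize(o[0:600,300:1024],(724,600))[...,::-1])
E
python3 look.py pics/b1.png
```

```text
tcp [0.51869322 0.09797359 0.00642039] lane [-0.1136  0.0301] yaw [3.14152502e+00 7.03552406e-06 1.09866568e+00] F [ 0.4  0.3 -0.4]
```

View pics/b1.png

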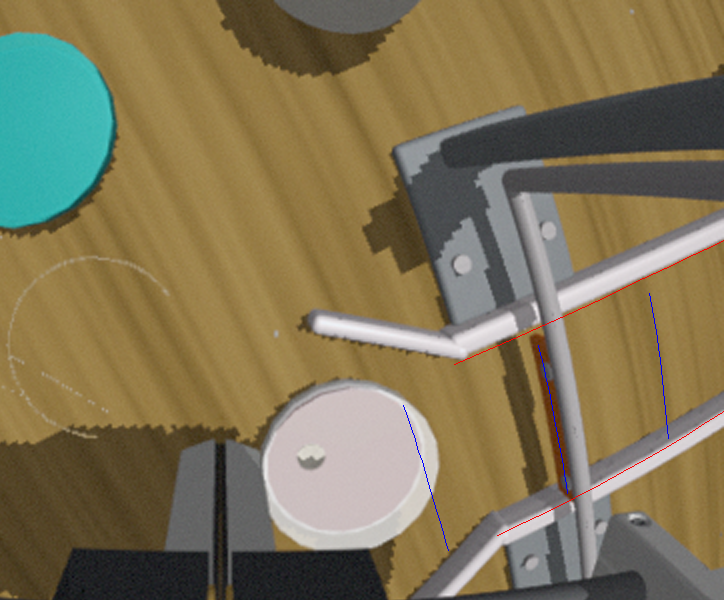

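The dish is touching the fingers at view (350,462) and moving toward the mouth, clear of both flares. I'll take a number and then push on.

Run:
```python
from h import *
c=dict(np.load("w.npz")); w=f2w(c,(345+300)/2,460/2,.015); print(w,lane(w))
```

```text
[0.55823859 0.08447953] [-0.07326915  0.01925386]
```

Request:
{"name": "carry_out", "arguments": {"plan": [[[0,2,0,0,0,0,0],[0,4,0,0,0,0,0],[0,4,0,0,0,0,0],[0,4,0,0,0,0,0],[0,4,0,0,0,0,0],[0,4,0,0,0,0,0],[0,3,0,0,0,0,0],[0,2,0,0,0,0,0],[0,0,0,0,0,0,0]]]}}

```text
time_s: 6.25
ee_pos: [0.543, 0.0856, 0.0064]
eef_rot: [3.141, -0.0, 1.099]
force: [-0.1, 0.7, 0.5]
grip_width: 0.0006
grip_force: 0.0
```

```bash
python3 look.py pics/b2.png
```

```text
tcp [0.54273266 0.08570382 0.00639714] lane [-0.0888  0.0195] yaw [-3.14157420e+00 -1.04354452e-06  1.09866804e+00] F [-1.1 -0.6 -0.3]
```

View pics/b2.png

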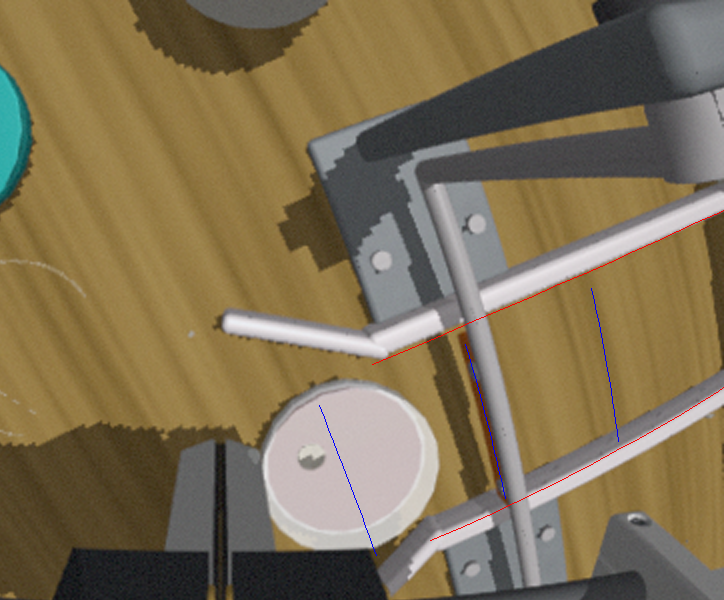

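The dish is now in the mouth at view (350,460), lane x about -48 mm and slightly left of centre. I'll push 8 mm more on the diagonal, back off, turn to the lane heading and line up behind it.

Request:
{"name": "carry_out", "arguments": {"plan": [[[0,2,0,0,0,0,0],[0,3,0,0,0,0,0],[0,2,0,0,0,0,0],[0,1,0,0,0,0,0],[0,0,0,0,0,0,0],[0,-5,0,0,0,0,0],[0,-5,0,0,0,0,0],[0,-5,0,0,0,0,0],[0,-5,0,0,0,0,0],[0,0,0,0,0,-0.101,0],[0,0,0,0,0,-0.102,0],[0,0,0,0,0,-0.102,0],[0,0,0,0,0,-0.102,0],[-7,0,0,0,0,0,0],[-7,0,0,0,0,0,0],[-6,0,0,0,0,0,0],[-2,0,0,0,0,0,0],[0,0,0,0,0,0,0]]]}}

```text
time_s: 7.8
ee_pos: [0.5305, 0.0685, 0.0065]
eef_rot: [-3.142, 0.0, 1.503]
force: [0.6, 0.2, -0.2]
grip_width: 0.0003
grip_force: 0.0
```

```bash
python3 look.py pics/b3.png
```

```text
tcp [0.53053448 0.06888572 0.00649294] lane [-0.0999  0.0019] yaw [ 3.14153942e+00 -3.46141862e-05  1.50383854e+00] F [-0.9 -1.   0.1]
```

View pics/b3.png

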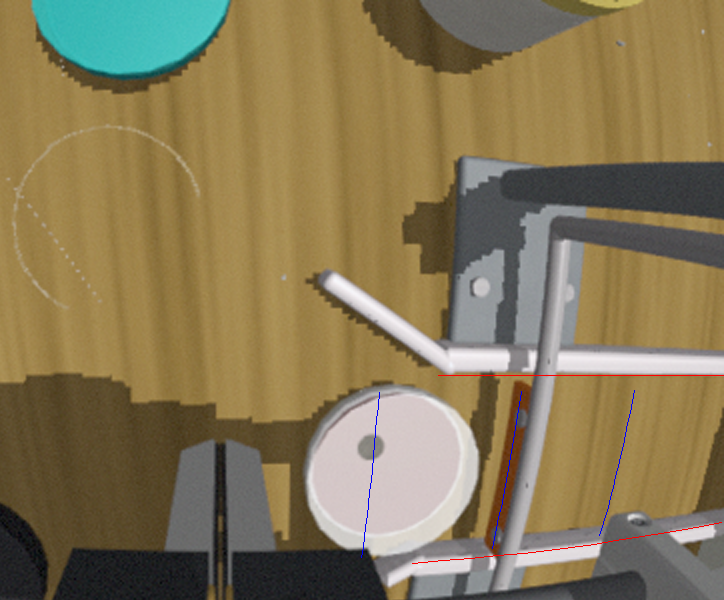

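The dish sits centred in the mouth at view (388,470), the fingers are behind it, and the tool is aligned with the lane. Now I push straight.

Request:
{"name": "carry_out", "arguments": {"plan": [[[0,3,0,0,0,0,0],[0,4,0,0,0,0,0],[0,3,0,0,0,0,0],[0,3,0,0,0,0,0],[0,3,0,0,0,0,0],[0,3,0,0,0,0,0],[0,4,0,0,0,0,0],[0,4,0,0,0,0,0],[0,4,0,0,0,0,0],[0,4,0,0,0,0,0],[0,4,0,0,0,0,0],[0,4,0,0,0,0,0],[0,4,0,0,0,0,0],[0,4,0,0,0,0,0],[0,4,0,0,0,0,0],[0,3,0,0,0,0,0],[0,3,0,0,0,0,0],[0,3,0,0,0,0,0],[0,2,0,0,0,0,0],[0,0,0,0,0,0,0]]]}}

```text
time_s: 9.52
ee_pos: [0.5967, 0.065, 0.0065]
eef_rot: [3.141, -0.0, 1.506]
force: [0.3, 0.5, 0.8]
grip_width: 0.0005
grip_force: 0.0
```

```bash
python3 look.py pics/b4.png
```

```text
tcp [0.59651144 0.06496975 0.00642725] lane [-0.0338  0.0023] yaw [ 3.14151582e+00 -9.31863653e-07  1.50574944e+00] F [-0.1 -1.   1. ]
```

View pics/b4.png

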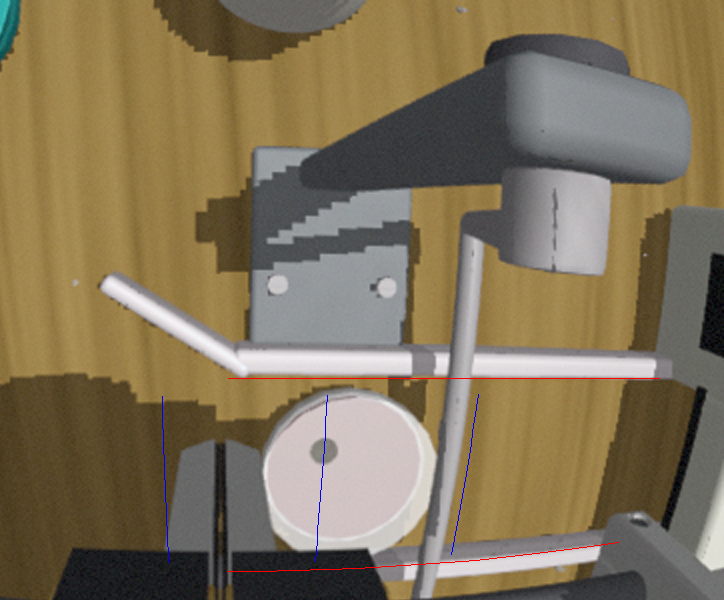

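The dish is in the lane at view (350,470) and lifting the flap. The forces are negligible, so I continue.

Request:
{"name": "carry_out", "arguments": {"plan": [[[0,2,0,0,0,0,0],[0,4,0,0,0,0,0],[0,4,0,0,0,0,0],[0,4,0,0,0,0,0],[0,4,0,0,0,0,0],[0,4,0,0,0,0,0],[0,4,0,0,0,0,0],[0,4,0,0,0,0,0],[0,4,0,0,0,0,0],[0,4,0,0,0,0,0],[0,3,0,0,0,0,0],[0,2,0,0,0,0,0],[0,0,0,0,0,0,0]]]}}

```text
time_s: 10.65
ee_pos: [0.6396, 0.0622, 0.0064]
eef_rot: [3.141, -0.0, 1.506]
force: [-0.1, -0.6, -0.3]
grip_width: 0.0005
grip_force: 0.0
```

Request:
{"name": "carry_out", "arguments": {"plan": [[[0,2,0,0,0,0,0],[0,4,0,0,0,0,0],[0,4,0,0,0,0,0],[0,4,0,0,0,0,0],[0,4,0,0,0,0,0],[0,4,0,0,0,0,0],[0,4,0,0,0,0,0],[0,4,0,0,0,0,0],[0,3,0,0,0,0,0],[0,2,0,0,0,0,0],[0,0,0,0,0,0,0],[0,0,0,0,0,0,0]]]}}

```text
time_s: 11.65
ee_pos: [0.6742, 0.0599, 0.0063]
eef_rot: [-3.141, 0.0, 1.506]
force: [-0.0, 0.7, -0.2]
grip_width: 0.0003
grip_force: 0.1
```

```bash
python3 look.py pics/b5.png
```

```text
tcp [0.67411161 0.05993387 0.00631744] lane [0.044  0.0023] yaw [-3.14140643e+00  2.26481764e-05  1.50579024e+00] F [-1.1 -1.  -1. ]
```

View pics/b5.png

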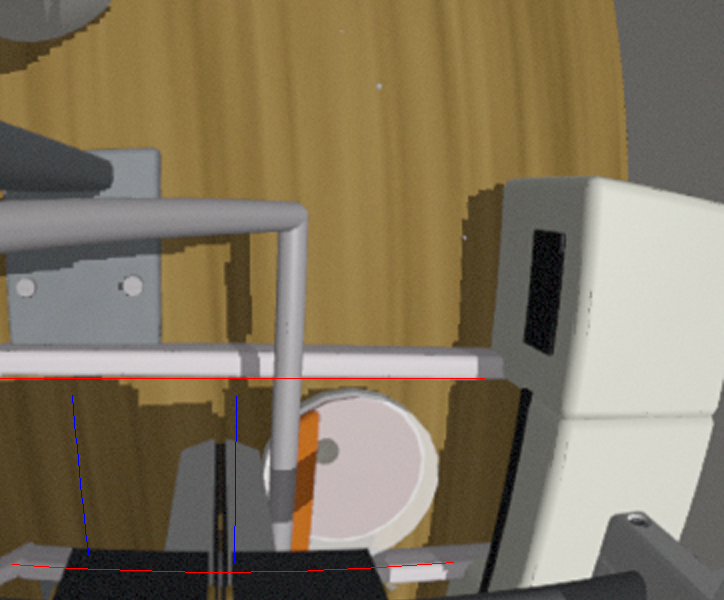

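The dish centre is at about lane +87 mm (view 352,468), with the flap leaf resting on its rear edge. I'll push 8 mm further for margin, then draw straight back.

Request:
{"name": "carry_out", "arguments": {"plan": [[[0,2,0,0,0,0,0],[0,3,0,0,0,0,0],[0,2,0,0,0,0,0],[0,1,0,0,0,0,0],[0,0,0,0,0,0,0],[0,-3,0,0,0,0,0],[0,-5,0,0,0,0,0],[0,-6,0,0,0,0,0],[0,-6,0,0,0,0,0],[0,-6,0,0,0,0,0],[0,-6,0,0,0,0,0],[0,-6,0,0,0,0,0],[0,-6,0,0,0,0,0],[0,-6,0,0,0,0,0],[0,-6,0,0,0,0,0],[0,-6,0,0,0,0,0],[0,-6,0,0,0,0,0],[0,-6,0,0,0,0,0],[0,-6,0,0,0,0,0],[0,-6,0,0,0,0,0]]]}}

```text
time_s: 13.37
ee_pos: [0.5958, 0.065, 0.0065]
eef_rot: [3.142, -0.0, 1.506]
force: [-0.4, 0.2, 0.7]
grip_width: 0.0004
grip_force: 0.0
```

Request:
{"name": "carry_out", "arguments": {"plan": [[[0,-6,0,0,0,0,0],[0,-6,0,0,0,0,0],[0,-6,0,0,0,0,0],[0,-6,0,0,0,0,0],[0,-6,0,0,0,0,0],[0,-6,0,0,0,0,0],[0,-6,0,0,0,0,0],[0,-6,0,0,0,0,0],[0,-6,0,0,0,0,0],[0,-4,0,0,0,0,0],[0,0,-10,0,0,0,0],[0,0,-15,0,0,0,0],[0,0,-10,0,0,0,0],[0,0,0,0,0,0,0],[0,0,0,0,0,0,0],[0,0,0,0,0,0,0]]]}}

```text
time_s: 14.7
ee_pos: [0.5383, 0.0687, 0.0411]
eef_rot: [-3.141, 0.0, 1.506]
force: [0.2, -0.5, 0.4]
grip_width: 0.0003
grip_force: 0.0
```

```bash
python3 look.py pics/b6.png
```

```text
tcp [0.53820229 0.06871891 0.04085152] lane [-0.0922  0.0022] yaw [-3.14069240e+00  1.19321569e-04  1.50573555e+00] F [ 0.4  0.6 -0. ]
```

View pics/b6.png

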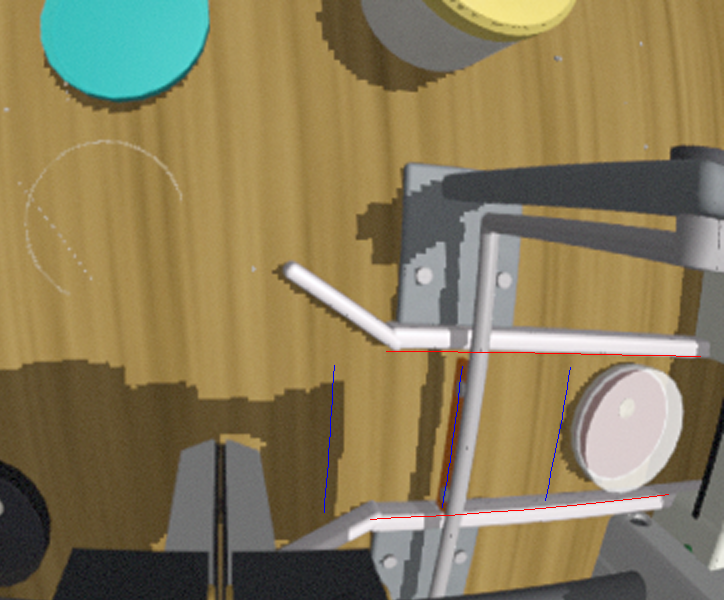

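The flap hangs shut: its bar is back on the lane's zero line at view (470,400). The dish lies flat in the lane behind it at (628,428), the fingers are clear, and nothing else has moved.

```bash
python3 -c "
from station import ctrl; print(ctrl.hand_in())"
```

```text
the job is handed in; nothing more can be done
None
```

I pushed the dish through the flap to about 94 mm past its plane, drew the fingers back out, and the flap fell shut behind it. The job was handed in at about 15 s, with no other objects seen to have moved.

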